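# Close the hasp of the yellow specimen carrier

### The arm

A 6-joint arm with a two-finger parallel gripper is mounted at the origin on the work surface. World frame = base frame: x ahead of the robot, y to its left, z up, the work surface at z = 0. Lengths are in m, angles in rad, forces in N, time in s.
With the tool pointing down it reaches from about 0.375 to 0.9 m from the base axis. Payload 3.1 kg.
Tool frame: the origin (TCP) lies between the finger pads; the fingertips stand 14 mm ahead of it and the grasp point (between the pads) lies 5 mm behind it (robot.finger_overhang is the distance from the TCP to the fingertips, in m); z points along the fingers, y is the line along which they close (so a half turn about z gives the same grasp; the last joint's range is limited). The gripper opens to 87 mm and grips with 3 to 60 N. Pads are 19 mm wide; open, the fingers measure 117 mm over their backs; the gripper's body (75 mm by 190 mm) begins 51 mm behind the grasp point.
Start: joints at [1.095, 0.527, 1.433, -0, 1.181, -0.178], TCP at [0.183, 0.597, 0.237] pointing down, gripper open.
Joint ranges: [-3.08, 3.08], [-0.75, 2.2], [0.22, 2.44], [-1.43, 4.57], [0, 2.65], [-2.85, 2.85]. Speed limits (rad/s): [2.79, 2.79, 3.14, 3.14, 3.14, 3.14].

### API

Orientations are given as a unit quaternion [x, y, z, w].
In Python, from rig import monitor, cams, workorder, robot gives the robot as it stands.
- The arm moves only by the tool send_rows, never from a script. Its argument "moves" is one flat list of numbers, 7 for each row, row after row: the opening, from 0 (shut) to 1 (fully open), then the shift along the world's x, y, z in cm, then the turn, a rotation vector about the world's x, y, z in rad. A call has 1 to 5 rows; each row is the pose to reach, as a shift and turn from the pose commanded when the call began; what a row does not reach only later rows make up. A row lasts 1/12 s, in which the tool goes at most 41.7 mm and 7.16 degrees, less where a joint would pass 70% of its speed; a pose out of reach is approached as far as the arm can. A call with a gripper value outside its range is refused whole. The fingers move at their own pace and stop on an object; "grip_force" is the grip in N (left out, the last holds). Time passes only in rows, so rows that repeat a pose let the fingers close. It gives the time, the measured TCP pose, the force, the opening and the grip force at its end, in the units of the state.
- monitor.get_obs(): the state, without advancing time (a new reading comes with each control period).
- cams.camera(name): name is "side" or "top"; returns a dict with "pixels" (384x512x3 uint8, blue, green, red), "range_z" (384x512 float32, m along the optical axis (not along the pixel's ray), 0 where there is no reading), "fovy" (degrees; the focal length in pixels is half the picture's height over the tangent of half this angle, whatever the lens; pixels are square), "cx", "cy" (the principal point, pixels), "dist_coeffs" ([k1, k2, p1, p2, k3] as OpenCV has them; the pictures are not rectified), "rvec" (rotation vector, rad) and "tvec" (3), from world to camera coordinates, as OpenCV has them. Camera axes: x right, y down, z forward; pixel columns grow to the right and rows downward; lengths in m; the calibration is good to about 2 mm. A picture is of the moment at which its call begins.
- workorder.hand_in(): hands the job in; it is judged then, once.
The state is a dict: "time": time; "q": joint angles; "joint_velocities": joint speeds; "joint_torque": joint torques, N m; "position": TCP position; "tool_rot": TCP orientation; "ft_force": force on the tool from outside, world axes, zero at the start; "moment": the same for the moment, N m; "grip_width": finger opening in m; "grip_force": force on a finger pad.
Only numpy, scipy, OpenCV 4.12 (cv2) and the standard library are available. Lean on these libraries where they do the work, as an engineer would, in place of code of your own. Each camera call takes 0.05 s, during which the arm holds its last target. There are 200 camera calls.

### The job

The yellow-lidded specimen carrier is packed and ready to go: swing its hasp over and press it down fully home, so that it lies flat over the staple. Leave the blue-lidded carrier's hasp standing open, as it is still to be loaded.

Things in the scene. Friction and masses are not known exactly. Their poses are not given: they have to be found in the camera images.
- yellow_carrier: yellow-lidded carrier, grey box 160 (x) x 170 (y) x 110 mm high, fixed to the bench. Origin: centre of underside, z up. Flat top: lid over x -31 to +80 mm, white ledge over x -80 to -32. The hasp's hinge axis runs along y through x 0, z 115, on the lid; its staple (10 mm wide loop, top 15 mm above the ledge) is at x -39, y 0. Rest of the top is bare.
- yellow_hasp (a joint): yellow carrier's hasp, rad. 0 = closed (firm stop): flat towards the box's -x, slot over staple, upper face 117.5 mm above bench, staple 7 mm proud. 1.57 = upright; more leans to +x. Flap 75 mm long from axis, 40 wide, 5 thick, centred on y 0; slot 32-46 mm from axis, black tab 46-75. Stiff hinge (0.05 N m), no spring: stays where left, just push. Starts 1.2 to 2.0.
- blue_carrier: blue-lidded carrier, grey box 160 (x) x 170 (y) x 110 mm high, fixed to the bench. Origin: centre of underside, z up. Flat top: lid over x -31 to +80 mm, white ledge over x -80 to -32. The hasp's hinge axis runs along y through x 0, z 115, on the lid; its staple (10 mm wide loop, top 15 mm above the ledge) is at x -39, y 0. Rest of the top is bare.
- blue_hasp (a joint): blue carrier's hasp, rad. 0 = closed (firm stop): flat towards the box's -x, slot over staple, upper face 117.5 mm above bench, staple 7 mm proud. 1.57 = upright; more leans to +x. Flap 75 mm long from axis, 40 wide, 5 thick, centred on y 0; slot 32-46 mm from axis, black tab 46-75. Stiff hinge (0.05 N m), no spring: stays where left, just push. Starts 1.4 to 2.0; leave.
Not all that is in view belongs to the job. Leave any red look-alike of the blue_carrier alone. What is shaped like the yellow_carrier but pink is not meant.

How it is judged:
By the outcome, as a careful person would: the job done as asked, in the order asked, and still so for the second after the job is handed in, with the robot touching nothing.
It also fails if it takes over 32 s, if anything falls off the work surface, if the arm or the gripper's body presses on something with over 40 N, if the wrist force passes 120 N, or if a joint passes its speed limit or range.

## Working session

There is one attempt and no reset: what is moved stays moved. The work goes in short steps, Python scripts to look and compute and a tool call to move; the robot and the scene stay as the last step left them, time stands still between calls to the robot, and variables do not carry over. Pictures are saved under pics/ and viewed, at most 10 in all, crops included, and the job is handed in when it is done.

Besides the shell and the picture viewer there is one more tool, called after "Call:" by a JSON object that holds its "name" and its "arguments", one argument or row to a line. send_rows: Moves the arm, as the interface text tells. Its arguments: {"type":"object","properties":{"moves":{"type":"array","items":{"type":"number"}},"grip_force":{"type":"number"}},"required":["moves"]}

```bash
mkdir -p pics; cat > h.py <<'E'
import cv2,numpy as np
from rig import monitor,cams,workorder,robot
def cam(n):
    c=cams.camera(n);h,w=c["pixels"].shape[:2];f=h/2/np.tan(np.radians(c["fovy"])/2)
    c["K"]=np.array([[f,0,c["cx"]],[0,f,c["cy"]],[0,0,1.]]);c["R"]=cv2.Rodrigues(np.array(c["rvec"],float))[0];c["t"]=np.array(c["tvec"],float).ravel();c["d"]=np.array(c["dist_coeffs"],float);return c
def rays(c,uv):
    p=cv2.undistortPoints(np.array(uv,float).reshape(-1,1,2),c["K"],c["d"]).reshape(-1,2)
    return np.c_[p,np.ones(len(p))]
def plane(c,uv,z):
    r=rays(c,uv)@c["R"];o=-c["R"].T@c["t"];return o+r*((z-o[2])/r[:,2])[:,None]
def depth(c,uv):
    uv=np.array(uv,int).reshape(-1,2);r=rays(c,uv);Z=c["range_z"][uv[:,1],uv[:,0]]
    return ((r*Z[:,None])-c["t"])@c["R"]
E
python3 - <<'E'
from h import *
a=cam("top");b=cam("side")
im=np.hstack([a["pixels"],b["pixels"]])
cv2.imwrite("pics/a.png",cv2.resize(a["pixels"],(800,600)));cv2.imwrite("pics/b.png",cv2.resize(b["pixels"],(800,600)))
for n,c in(("top",a),("side",b)):
    print(n,(-c["R"].T@c["t"]).round(3),c["R"][2].round(2))
print(monitor.get_obs())
E
```

```text
top [ 0.223 -0.093  1.573] [ 0.13 -0.02 -0.99]
side [-0.352 -0.4    0.847] [ 0.68  0.29 -0.67]
{'time': 0.1, 'q': array([ 1.09451598e+00,  5.28367371e-01,  1.43372880e+00,  1.57054415e-05,
        1.18138637e+00, -1.78519885e-01]), 'joint_velocities': array([ 0.00035295, -0.00167532, -0.00458572,  0.00025906, -0.00198038,
       -0.00028616]), 'joint_torque': array([ 3.78007974e-05, -4.40983379e+01, -1.77150679e+01,  6.34608348e-02,
        5.33315877e-02, -2.17293967e-05]), 'position': array([0.18306102, 0.59695894, 0.23568747]), 'tool_rot': array([ 1.48333732e-01,  9.88936910e-01, -8.92411442e-04, -3.10752412e-04]), 'ft_force': array([0.3660009 , 0.29734124, 0.55307269]), 'moment': array([-0.00501206, -0.01560043,  0.00515028]), 'grip_force': 0.0, 'grip_width': 0.08680701133853272}
```

View pics/a.png

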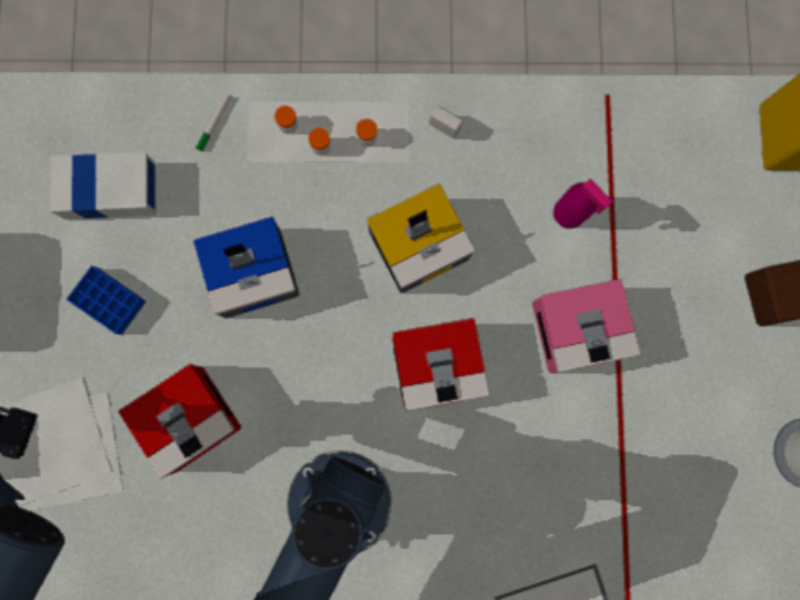

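View pics/b.png

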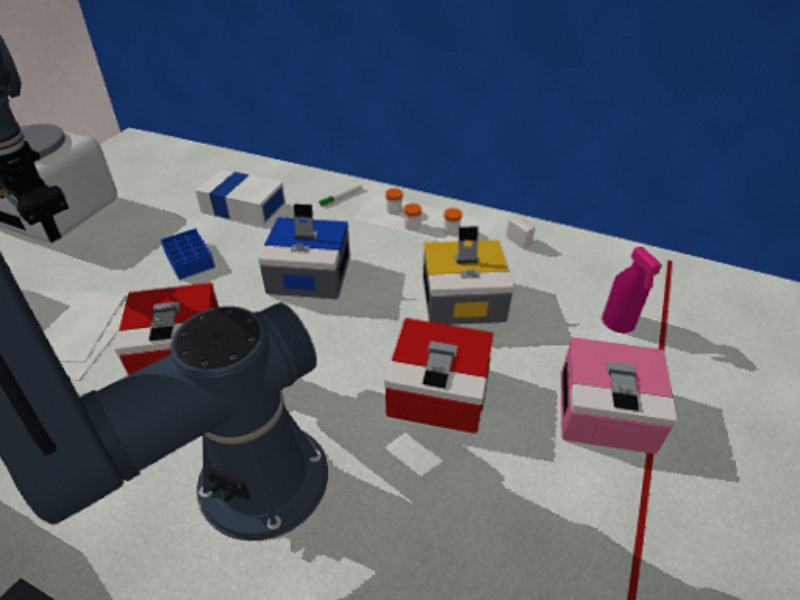

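The top view shows the yellow carrier at about (420,235), hasp near upright, with its ledge facing the robot. Blue is at (245,265). The red and pink look-alikes are elsewhere. Measuring yellow by colour and height.

```bash
python3 - <<'E'
from h import *
c=cam("top");hsv=cv2.cvtColor(c["pixels"],cv2.COLOR_BGR2HSV)
vv,uu=np.mgrid[:384,:512];P=depth(c,np.c_[uu.ravel(),vv.ravel()]).reshape(384,512,3)
def box(lo,hi,nm):
    m=cv2.inRange(hsv,lo,hi);m[:, 330:]=0
    m[(P[...,2]<.10)|(P[...,2]>.125)]=0
    n,l,s,ce=cv2.connectedComponentsWithStats(m);k=1+np.argmax(s[1:,4])
    v,u=np.where(l==k);W=plane(c,np.c_[u,v],.11)[:,:2]
    r=cv2.minAreaRect((W*1000).astype(np.float32));print(nm,r,cv2.boxPoints(r).round(0).tolist(),np.median(P[l==k][:,2]))
    return r
for nm,lo,hi in(("y",(18,120,60),(35,255,255)),("b",(105,120,40),(125,255,255))):
    r=box(lo,hi,nm);ctr=np.array(r[0])/1000
    # everything raised above lid near it = hasp
    d=np.hypot(P[...,0]-ctr[0],P[...,1]-ctr[1])
    H=P[(d<.12)&(P[...,2]>.125)&(c["range_z"]>0)]
    print("hasp",len(H)); top=H[H[:,2]>H[:,2].max()-.012];print(H[:,2].max(),top.mean(0),top.min(0),top.max(0))
    S=H[H[:,2]<.145];print("low",S.mean(0),len(S))
    # whole box top
    M=((d<.15)&(P[...,2]>.1)&(P[...,2]<.118)).astype(np.uint8)
    M=cv2.morphologyEx(M,cv2.MORPH_OPEN,np.ones((3,3)))
    v,u=np.where(M>0);W=plane(c,np.c_[u,v],.11)[:,:2];print("whole",cv2.minAreaRect((W*1000).astype(np.float32)))
print(monitor.get_obs()["time"])
E
```

```text
y ((571.3843383789062, -159.76451110839844), (110.24539184570312, 168.02574157714844), 26.58049774169922) [[484.0, -109.0], [560.0, -260.0], [658.0, -210.0], [583.0, -60.0]] 0.10981187483183963
hasp 149
0.1913618459334252 [ 0.57134184 -0.16072835  0.1850393 ] [ 0.56070005 -0.1785414   0.18139445] [ 0.58214732 -0.14513523  0.19136185]
low [ 0.55494689 -0.16938357  0.13495891] 44
whole ((549.6033935546875, -171.8821563720703), (161.1358184814453, 169.89492797851562), 26.163650512695312)
b ((511.2395324707031, 195.880126953125), (109.36891174316406, 169.49110412597656), 17.10342788696289) [[434.0, 261.0], [484.0, 99.0], [588.0, 131.0], [539.0, 293.0]] 0.10970213579825838
hasp 159
0.1899253361005217 [0.50803598 0.19409126 0.18475333] [0.49915838 0.17626702 0.17921229] [0.51597494 0.21489948 0.18992534]
low [0.49268341 0.18846551 0.13584979] 50
whole ((487.6565856933594, 188.3741455078125), (161.07920837402344, 170.0976104736328), 16.960416793823242)
0.15
```

Yellow: origin is about (0.5495, -0.171), x axis at 26.4°, hasp leaning back to about 1.9 rad. I'll travel high with closed fingers to a spot behind the flap, turning the tool to line up with the box.

Call:
{"name": "send_rows", "arguments": {
  "moves": [0,1.7,-3,1.5,0,0,-0.095,0,3.4,-6,3,0,0,-0.19,0,5.1,-9,4.5,0,0,-0.285,0,6.8,-12,6,0,0,-0.38,0,8.4,-14.8,6,0,0,-0.477],
  "grip_force": 20
}}

```text
time: 0.57
position: [0.2689, 0.4491, 0.2992]
tool_rot: [0.38, 0.925, 0.002, 0.001]
ft_force: [-0.1, -0.1, -0.8]
grip_width: 0.0615
grip_force: 0.0
```

Call:
{"name": "send_rows", "arguments": {
  "moves": [0,1.7,-3,0,0,0,-0.095,0,3.4,-6,0,0,0,-0.19,0,5.1,-9,0,0,0,-0.285,0,6.8,-12,0,0,0,-0.38,0,8.4,-14.8,0,0,0,-0.477]
}}

```text
time: 0.98
position: [0.3517, 0.2997, 0.2965]
tool_rot: [0.588, 0.809, -0.0, 0.0]
ft_force: [0.6, 0.1, -0.0]
grip_width: 0.0282
grip_force: 0.0
```

Call:
{"name": "send_rows", "arguments": {
  "moves": [0,1.7,-3,0,0,0,-0.095,0,3.4,-6,0,0,0,-0.19,0,5.1,-9,0,0,0,-0.285,0,6.8,-12,0,0,0,-0.38,0,8.4,-14.8,0,0,0,-0.477]
}}

```text
time: 1.4
position: [0.4358, 0.1517, 0.2965]
tool_rot: [0.762, 0.647, -0.0, -0.0]
ft_force: [1.4, 0.4, 0.0]
grip_width: 0.0016
grip_force: 0.0
```

Call:
{"name": "send_rows", "arguments": {
  "moves": [0,1.7,-3,0,0,0,-0.095,0,3.4,-6,0,0,0,-0.19,0,5.1,-9,0,0,0,-0.285,0,6.8,-12,0,0,0,-0.38,0,8.4,-14.8,0,0,0,-0.477]
}}

```text
time: 1.82
position: [0.5199, 0.0036, 0.2964]
tool_rot: [0.894, 0.449, -0.0, -0.0]
ft_force: [0.9, 0.5, -0.2]
grip_width: 0.0005
grip_force: 0.0
```

Call:
{"name": "send_rows", "arguments": {
  "moves": [0,1.7,-3,0,0,0,-0.095,0,3.4,-6,0,0,0,-0.19,0,5.1,-9,0,0,0,-0.285,0,6.8,-12,0,0,0,-0.38,0,8.4,-14.8,0,0,0,-0.477]
}}

```text
time: 2.23
position: [0.6038, -0.1444, 0.2961]
tool_rot: [0.974, 0.225, -0.0, -0.0]
ft_force: [-0.1, 0.5, -0.3]
grip_width: 0.0005
grip_force: 0.0
```

```bash
python3 - <<'E'
from h import *
from scipy.spatial.transform import Rotation as R
o=monitor.get_obs();print(o["time"],o["position"],o["q"].round(2),o["ft_force"],o["grip_width"]);print(R.from_quat(o["tool_rot"]).as_matrix().round(3))
u=np.array([.896,.445]);d=o["position"][:2]-[.5495,-.171];print("local",d@u,d@[-u[1],u[0]])
t=cam("top")["pixels"];s=cam("side")["pixels"]
cv2.imwrite("pics/c.png",np.hstack([cv2.resize(t[90:250,200:360],(400,400)),cv2.resize(s[110:270,220:380],(400,400))]))
E
```

```text
2.2333 [ 0.60384576 -0.14440632  0.2961473 ] [-0.41  0.46  1.37 -0.    1.31  0.7 ] [-0.10973867  0.50526579 -0.28016289] 0.0004904304239311294
[[ 0.899  0.438 -0.001]
 [ 0.438 -0.899  0.   ]
 [-0.    -0.    -1.   ]]
local 0.060527993754399004 -0.0003559257768665475
```

View pics/c.png

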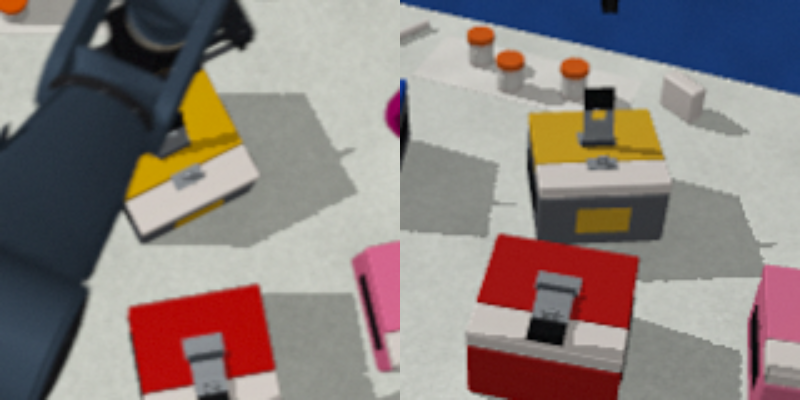

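Fingers are shut, aligned, and behind the upright flap (side crop (600,100)). Now I'll descend and sweep forward.

Call:
{"name": "send_rows", "arguments": {
  "moves": [0,0,0,-3.5,0,0,0,0,0,0,-7,0,0,0,0,0,0,-10.5,0,0,0,0,0,0,-13.1,0,0,0,0,0,0,-13.1,0,0,0]
}}

```text
time: 2.75
position: [0.5986, -0.1401, 0.1594]
tool_rot: [0.974, 0.228, -0.006, -0.004]
ft_force: [-1.2, 0.6, -0.2]
grip_width: 0.0005
grip_force: 0.0
```

Call:
{"name": "send_rows", "arguments": {
  "moves": [0,-0.9,-0.45,0,0,0,0,0,-1.8,-0.9,0,0,0,0,0,-2.7,-1.35,0,0,0,0,0,-3.4,-1.7,0,0,0,0,0,-4.0,-2.0,0,0,0,0]
}}

```text
time: 3.17
position: [0.5633, -0.1635, 0.1676]
tool_rot: [0.974, 0.227, 0.001, 0.001]
ft_force: [0.7, -0.1, 1.0]
grip_width: 0.0006
grip_force: 0.7
```

Call:
{"name": "send_rows", "arguments": {
  "moves": [0,-0.7,-0.35,0,0,0,0,0,-1.4,-0.7,0,0,0,0,0,-2.1,-1.05,0,0,0,0,0,-2.8,-1.4,0,0,0,0,0,-3.5,-1.75,0,0,0,0]
}}

```text
time: 3.58
position: [0.5275, -0.1802, 0.1654]
tool_rot: [0.974, 0.227, -0.0, -0.0]
ft_force: [0.9, 0.0, -0.3]
grip_width: 0.0007
grip_force: 0.5
```

```bash
python3 - <<'E'
from h import *
o=monitor.get_obs();u=np.array([.896,.445]);d=o["position"][:2]-[.5495,-.171];print(o["time"],"local",d@u,d@[-u[1],u[0]],o["position"][2],o["ft_force"])
s=cam("side")["pixels"]
cv2.imwrite("pics/d.png",cv2.resize(s[110:270,220:380],(500,500),interpolation=cv2.INTER_CUBIC))
E
```

```text
3.5833 local -0.023800767310347127 0.0015576322470598246 0.16542068834073465 [ 0.93074297  0.00509933 -0.33657618]
```

View pics/d.png

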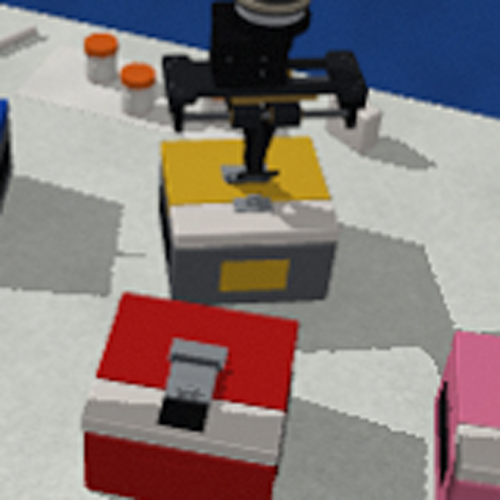

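Flap is tipped forward under the finger, edge-on at (250,175). Continuing the arc and lowering onto the tab.

Call:
{"name": "send_rows", "arguments": {
  "moves": [0,-0.7,-0.35,-0.3,0,0,0,0,-1.4,-0.7,-0.7,0,0,0,0,-2.1,-1.05,-1.1,0,0,0,0,-2.8,-1.4,-1.6,0,0,0,0,-3.2,-1.6,-2.0,0,0,0]
}}

```text
time: 4.05
position: [0.4947, -0.1962, 0.1448]
tool_rot: [0.974, 0.227, -0.001, -0.001]
ft_force: [0.0, 0.5, 0.9]
grip_width: 0.0006
grip_force: 0.3
```

Call:
{"name": "send_rows", "arguments": {
  "moves": [0,0,-0.1,-0.4,0,0,0,0,0,-0.1,-0.8,0,0,0,0,0,-0.1,-1.1,0,0,0,0,0,-0.1,-1.3,0,0,0,0,0,-0.1,-1.3,0,0,0]
}}

```text
time: 4.47
position: [0.4965, -0.197, 0.1321]
tool_rot: [0.974, 0.228, -0.0, -0.0]
ft_force: [-0.3, 0.5, -0.1]
grip_width: 0.0004
grip_force: 0.0
```

```bash
python3 - <<'E'
from h import *
o=monitor.get_obs();u=np.array([.896,.445]);d=o["position"][:2]-[.5495,-.171];print(o["time"],"local",d@u,d@[-u[1],u[0]],o["position"][2],o["ft_force"])
E
```

```text
4.4667 local -0.059079580714346235 0.00035515903817195135 0.13211131544759114 [-0.26886897  0.48565902 -0.12071567]
```

Tip is at 0.118, just about touching. Pressing down in small steps.

Call:
{"name": "send_rows", "arguments": {
  "moves": [0,0,0,-0.1,0,0,0,0,0,0,-0.2,0,0,0,0,0,0,-0.2,0,0,0]
}}

```text
time: 4.72
position: [0.4967, -0.197, 0.1316]
tool_rot: [0.974, 0.228, 0.0, 0.0]
ft_force: [-0.9, -0.3, 6.1]
grip_width: 0.0004
grip_force: 3.4
```

Call:
{"name": "send_rows", "arguments": {
  "moves": [0,0,0,-0.1,0,0,0,0,0,0,-0.2,0,0,0,0,0,0,-0.2,0,0,0]
}}

```text
time: 4.97
position: [0.4967, -0.1971, 0.1311]
tool_rot: [0.974, 0.228, 0.0, 0.001]
ft_force: [-4.8, 2.0, 18.0]
grip_width: 0.0002
grip_force: 8.7
```

Firm stop at 18 N. Retracting straight up, then aside to look.

Call:
{"name": "send_rows", "arguments": {
  "moves": [0,0,0,1,0,0,0,0,0,0,4,0,0,0,0,0,0,8,0,0,0,0,0,0,12,0,0,0,0,0,0,16,0,0,0]
}}

```text
time: 5.38
position: [0.4961, -0.1966, 0.2903]
tool_rot: [0.974, 0.228, -0.0, -0.0]
ft_force: [1.5, -1.0, -0.8]
grip_width: 0.0008
grip_force: 0.0
```

Call:
{"name": "send_rows", "arguments": {
  "moves": [0,0,4,0,0,0,0,0,0,8,0,0,0,0,0,0,12,0,0,0,0,0,0,16,0,0,0,0,0,0,20,0,0,0,0]
}}

```text
time: 5.8
position: [0.4961, 0.0048, 0.289]
tool_rot: [0.974, 0.227, 0.001, 0.0]
ft_force: [1.2, 0.3, -1.0]
grip_width: 0.0007
grip_force: 0.0
```

Call:
{"name": "send_rows", "arguments": {
  "moves": [0,0,3,0,0,0,0,0,0,3,0,0,0,0,0,0,3,0,0,0,0]
}}

```text
time: 6.05
position: [0.4961, 0.0346, 0.2887]
tool_rot: [0.973, 0.229, 0.0, 0.0]
ft_force: [-0.3, -0.1, 0.6]
grip_width: 0.0004
grip_force: 0.0
```

```bash
python3 - <<'E'
from h import *
o=monitor.get_obs();print(o["time"],o["position"],o["ft_force"])
c=cam("top");t=c["pixels"];s=cam("side")["pixels"]
f=lambda i:cv2.resize(i,(400,400),interpolation=cv2.INTER_CUBIC)
cv2.imwrite("pics/e.png",np.hstack([f(t[90:250,200:360]),f(s[90:270,150:330])]))
vv,uu=np.mgrid[:384,:512];P=depth(c,np.c_[uu.ravel(),vv.ravel()])
u=np.array([.896,.445]);d=P[:,:2]-[.5495,-.171];x=d@u;y=d@[-u[1],u[0]]
for a,b in((-.03,-.01),(-.049,-.03),(-.06,-.05),(-.07,-.06)):
    k=(x>a)&(x<b)&(abs(y)<.015);print(a,b,k.sum(),np.median(P[k,2]),P[k,2].max())
E
```

```text
6.05 [0.49611393 0.03464391 0.28874669] [-0.29809932 -0.1429544   0.61860446]
-0.03 -0.01 55 0.11647440310731957 0.12185650436116129
-0.049 -0.03 54 0.11586771107710274 0.12654740632163355
-0.06 -0.05 28 0.11621404041978477 0.1215914530651408
-0.07 -0.06 27 0.11785803339704068 0.12440440505575472
```

View pics/e.png

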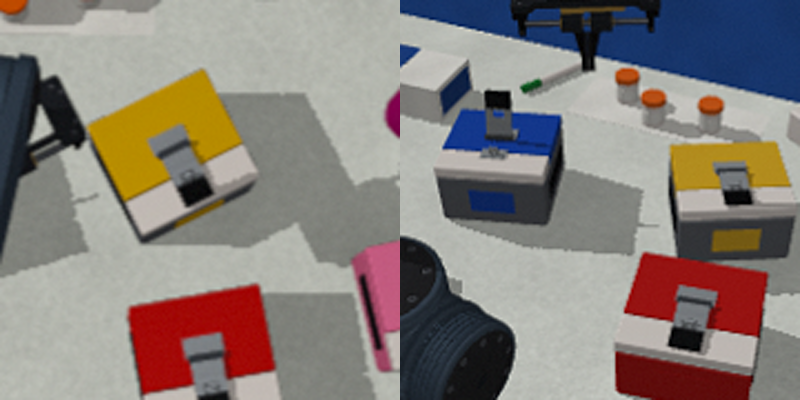

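The yellow hasp lies flat, with the tab at (195,188) and its upper face at about 117 mm. Blue's hasp still stands open at (497,110). The arm is clear.

```bash
python3 -c "
from h import *
print(workorder.hand_in())"
```

```text
the job is handed in; nothing more can be done
None
```

The yellow carrier's hasp is swung over and pressed flat against its stop (18 N), the blue carrier's hasp still stands open, and the job was handed in at about 6 s with the arm clear; no verdict came back.

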